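Reset the blasting air valve: shut, two turns open, hold

ROBOT

A 7-joint arm with a two-finger parallel gripper is mounted at the origin on the work surface. World frame = base frame: x ahead of the robot, y to its left, z up, the work surface at z = 0. Lengths are in mm, angles in degrees, forces in N, time in s.
With the tool pointing down it reaches from about 400 to 875 mm from the base axis. Payload 6.5 kg.
Tool frame: the origin (TCP) lies midway between the tips of the shut fingers; the grasp point (between the pads) lies 19 mm behind it (hold_point_z is the distance from the TCP to the grasp point, in mm); z points along the fingers, y is the line along which they close (so a half turn about z gives the same grasp; the last joint's range is limited). The gripper opens to 85 mm and grips with 20 to 120 N. Pads are 22 mm wide; open, the fingers measure 114 mm over their backs; the gripper's body (76 mm by 85 mm) begins 54 mm behind the grasp point. The pads swing forward as they close: fully open they stand 13 mm farther back than shut.
Start: joints at [71.551, 30.733, -0.252, 88.115, 0.149, 61.152, -4.079], TCP at [164.459, -628.843, 231.29] pointing down, gripper open.
Joint ranges: [-154.64, 154.64], [-21.42, 123.67], [-72.66, 72.17], [13.99, 137.28], [-74.86, 254.86], [10.95, 109.41], [-158.01, 158.01]. Speed limits (degrees/s): [136.94, 136.94, 180, 180, 180, 180, 180].

INTERFACE

Orientations are given as a 3x3 rotation matrix whose columns are the frame's x, y, z axes.
In Python, from cell import observe, capture, calibration, sign_off, silhouettes, hold_point_z gives the robot as it stands.
- The arm moves only by the shell command python3 -m jog 'ROWS' [OPENING] [FORCE]. ROWS is JSON, a list of rows, each an object of numbers: "tx", "ty", "tz": the shift along the tool's x, y, z in cm; "spin": the turn about the tool's z in degrees. In form: [{"tx": .., "ty": .., "tz": .., "spin": ..}, ...]. A call has 1 to 20 rows; each row is the pose to reach, as a shift and turn from the pose commanded when the call began, along the tool's axes at that moment; what a row does not reach only later rows make up. A row lasts 1/8 s, in which the tool goes at most 62.5 mm and 10.7 degrees, less where a joint would pass 70% of its speed; a pose out of reach is approached as far as the arm can. A call with a gripper value outside its range is refused whole. OPENING is the finger opening in cm, from 0 to 8.54, set as the call begins (- or left out, the last holds). The fingers move at their own pace and stop on an object; FORCE is the grip in N (left out, the last holds). Time passes only in rows, so rows that repeat a pose let the fingers close. It gives the time, the measured TCP pose, the force, the opening and the grip force at its end, in the units of the state.
- observe(): the state, without advancing time (a new reading comes with each control period).
- capture(name): name is "scene" or "top"; returns the picture (480x640x3 uint8, red, green, blue); there is no depth.
- calibration(name): a dict with "fx", "fy", "cx", "cy" (pixels), "pose" (4x4, takes a point from camera to world coordinates). Camera axes: x right, y up, looking along -z (the intrinsics and any distortion apply to the point x, -y, -z); pixel columns grow to the right and rows downward; lengths in mm; the calibration is good to about 2 mm. A picture is of the moment at which its call begins. calibration takes no time and is no camera call.
- sign_off(): hands the job in; it is judged then, once.
Trained networks look in the newest picture that a camera, given by its name, has taken for a name from the list of things; names that differ only in an ending like _2 or _b are one class to them, and where a whole thing is asked for, a point or a joint stands for the part that bears it (a point fixed in the world has none). Each returns a list of dicts, best first, with "p" (0 to 1); they miss things now and then, are a little off and sometimes report something else, mostly with a low value. They report only what shows in the picture. A call takes as long as a camera call.
- silhouettes(camera, label): "mask" (480x640 bool, what is visible of it) and "bbox" ([left, top, width, height] in pixels, round what is visible of it).
The state is a dict: "clock": time; "qpos": joint angles; "joint_velocities": joint speeds; "joint_efforts": joint torques, N m; "tcp_pos": TCP position; "tool_rot": TCP orientation; "force": force on the tool from outside, world axes, zero at the start; "ft_torque": the same for the moment, N m; "opening": opening from 0.0 (shut) to 1.0 (fully open); "grasp_force": force on a finger pad.
Only numpy, scipy, OpenCV 4.12 (cv2) and the standard library are available. Lean on these libraries where they do the work, as an engineer would, in place of code of your own. Each camera call takes 0.05 s, during which the arm holds its last target. There are 200 camera calls.

TASK

Slide the clear guard of the blasting air station fully open, then turn the red handwheel by its black crank knob clockwise (seen from above) until the valve is closed against its stop, and back it off anticlockwise exactly two full turns from the stop. The program finishes while holding: keep the knob gripped between the fingers, the wheel still and the guard open, so that the setting stays put while someone else locks it. Leave the other things on the bench where they are.

Things in the scene. Friction and masses are not known exactly. Their poses are not given: they have to be found in the camera images.
- air_station: Fixed blasting air station, green base 300 mm (its x) by 560 (its y), slightly yawed. Origin on the bench, straight below the valve axis; z up. Two tracks along its y, at x = -137 and +137 mm (126 mm free either side of the axis), tops 154 mm high, from y = -110 to +340. Blue filter (102 mm high) at y = +200, under the opened guard. The ledge at y below -110 mm carries two small loose things.
- guard (a joint): Clear guard panel with yellow frame, 250 mm (station x) by 180 (station y) by 10 mm, top 155 mm above the bench, sliding level on the tracks. 0 m = shut, centred over the valve; 0.22 m = fully open at its stop, towards the station's +y. Starts 0 to 30 mm open, needs about 3 N to slide and stays where it is left.
- guard_pull (a point): Middle of the dark pull bar on top of the guard, 188.5 mm above the bench: a round bar of 12 mm diameter, 90 mm long along the station's x, centred on the guard, with about 27 mm of free space below it. It is gripped from above with the fingers closing along the station's y.
- valve_axis (a point): Point on the vertical axis of the handwheel, fixed, 108 mm above the bench, which is the height to grip the crank knob; axes as the station's.
- air_valve (a joint): Angle of the red handwheel (90 mm across at mid rim, rim top 80 mm above the bench). 0 rad = closed on a solid stop, grows as it opens anticlockwise seen from above; 12.57 rad = two turns. Starts 2.5 to 8.5 rad open, upper stop 18.85. Turning takes about 0.12 N m (3 N at the knob); it stays where left. At 0 the crank knob is on the station's -x side.
- crank_knob: Black crank knob standing upright on the wheel's rim, 45 mm from the valve axis: 22 mm diameter, 49 mm high. Origin at the centre of its underside, 80.5 mm above the bench; z up. It spins freely on its own pin, so a gripper can hold it without turning while the wheel goes round.
- tape_roll: Loose roll of blue tape lying flat on the ledge, 84 mm across, 24 mm high. Leave alone.
- spare_nozzle: Loose brass nozzle standing on the ledge, 34 mm across, 45 mm high. Leave alone.
- yellow_tin: Paint tin with a yellow label, 100 mm across, 120 mm high, origin under its centre. Leave alone.
- white_tin: Paint tin with a pale label, 84 mm across, 100 mm high, origin under its centre. Leave alone.
- mug: Blue mug, 80 mm across, 90 mm high, origin under its centre. Leave alone.
- brush: Brush lying on the dark sign blank. Leave alone.
- sanding_block: Cork sanding block, 110 by 65 by 34 mm, on the dark sign blank. Leave alone.

How it is judged (in metres and radians):
On the way, in this order (a step that is already met when the one before it is completed fails the run):
1. the guard is slid fully open (within 15 mm of its stop) (value of joint guard above 0.205 m), for 0.2 s.
2. the valve is closed against its stop (value of joint air_valve below 0.08 rad), for 0.2 s.
At the end, for the whole second after the job is handed in: The valve stands two turns open from its stop (12.57 rad, within 0.3 rad) and still, the guard is open to within 15 mm of its stop, and the fingers grip the crank knob (over 3 N, the knob within 25 mm of the point between the pads, seen from above) (value of joint air_valve between 12.266 and 12.866 rad and velocity of joint air_valve between -0.1 and 0.1 rad/s and value of joint guard above 0.205 m and contact force between the fingers and crank_knob above 3 N and horizontal distance between the grasp point and crank_knob below 0.025 m); the arm keeps its last pose, push and grip.
It fails at once if a bystander is moved more than 30 mm (distance of any of tape_roll, spare_nozzle, yellow_tin, white_tin, mug, brush, sanding_block from where it was at the start of the episode above 0.03 m).
It also fails if it takes over 70 s, if anything falls off the work surface, if the arm or the gripper's body presses on something with over 40 N, if the wrist force passes 120 N, or if a joint passes its speed limit or range.

## Working session

There is one attempt and no reset: what is moved stays moved. The work goes in short steps, Python scripts to look and compute and a shell command to move; the robot and the scene stay as the last step left them, time stands still between calls to the robot, and variables do not carry over. Pictures are saved under pics/ and viewed, at most 10 in all, crops included, and the job is handed in when it is done.

```bash
ls; mkdir -p pics; cat > h.py <<'E'
import numpy as np, cv2
from cell import *
def ray(cam,u,v):
    c=calibration(cam);P=np.array(c['pose'])
    d=P[:3,:3]@np.array([(u-c['cx'])/c['fx'],-(v-c['cy'])/c['fy'],-1.]);return P[:3,3],d
def at(cam,u,v,z):
    o,d=ray(cam,u,v);return o+d*(z-o[2])/d[2]
def proj(cam,p):
    c=calibration(cam);P=np.array(c['pose']);q=P[:3,:3].T@(np.array(p)-P[:3,3])
    return c['cx']+c['fx']*q[0]/-q[2],c['cy']-c['fy']*q[1]/-q[2]
E
python3 - <<'E'
from h import *
for cam in ['scene','top']:
    im=capture(cam);cv2.imwrite(f'pics/{cam}0.png',im[:,:,::-1])
    c=calibration(cam);print(cam,{k:np.round(v,2).tolist() for k,v in c.items()})
    for l in ['guard','guard_pull','crank_knob','air_station','air_valve','tape_roll','spare_nozzle']:
        for r in silhouettes(cam,l)[:2]:
            m=r['mask'];v,u=np.nonzero(m)
            print(l,round(r['p'],2),r['bbox'],(u.mean().round(1),v.mean().round(1)),cv2.minAreaRect(np.c_[u,v].astype(np.float32)))
s=observe();print(s);print(hold_point_z)
E
```

```text
pics
scene {'fx': 437.66, 'fy': 437.66, 'cx': 318.92, 'cy': 239.69, 'pose': [[0.27, -0.55, 0.79, 1405.04], [0.96, 0.15, -0.23, -298.72], [0.01, 0.82, 0.57, 816.96], [0.0, 0.0, 0.0, 1.0]]}
guard 0.92 [238.5, 232.9, 82.0, 71.2] (np.float64(275.3), np.float64(267.8)) ((276.3411560058594, 267.4352722167969), (66.11238098144531, 79.61096954345703), 85.60128784179688)
guard_pull 0.73 [240.3, 232.0, 80.2, 73.2] (np.float64(275.1), np.float64(267.8)) ((276.21380615234375, 266.9228820800781), (65.11198425292969, 79.62561798095703), 85.42607879638672)
air_station 0.83 [191.1, 220.1, 234.8, 141.4] (np.float64(310.4), np.float64(291.2)) ((303.0438232421875, 286.91644287109375), (122.32418060302734, 241.71717834472656), 83.9909896850586)
tape_roll 0.57 [197.3, 278.2, 32.1, 23.8] (np.float64(213.2), np.float64(291.8)) ((213.5, 292.0), (24.0, 29.0), 90.0)
spare_nozzle 0.78 [201.1, 319.3, 17.2, 22.3] (np.float64(207.9), np.float64(331.6)) ((208.5, 330.5), (19.0, 13.0), 90.0)
top {'fx': 569.5, 'fy': 569.5, 'cx': 313.76, 'cy': 230.14, 'pose': [[-0.0, 0.99, -0.12, 289.44], [-1.0, -0.0, -0.01, -26.3], [
[... 1057 characters left out ...]
([-0.00804927,  0.06246363, -0.0614512 ,  0.01730743,  0.12283276,
        0.00131683,  0.16396367]), 'joint_efforts': array([-9.60602648e-06, -5.83276427e+01,  1.04750544e+00, -2.59422934e+01,
        1.24238664e-02,  1.86197234e-03,  4.09453889e-06]), 'tcp_pos': array([ 164.46857592, -628.83033051,  231.30621202]), 'tool_rot': array([[ 9.67444566e-01,  2.53083011e-01, -2.56095772e-05],
       [ 2.53083011e-01, -9.67444567e-01,  5.56373688e-06],
       [-2.33677590e-05, -1.18639559e-05, -1.00000000e+00]]), 'force': array([-0.46739633, -0.22115739,  0.03706322]), 'ft_torque': array([-0.00781778, -0.01478381,  0.00778096]), 'grasp_force': 0.0, 'opening': 0.9993696783954151}
18.700000000000003
```

View pics/top0.png

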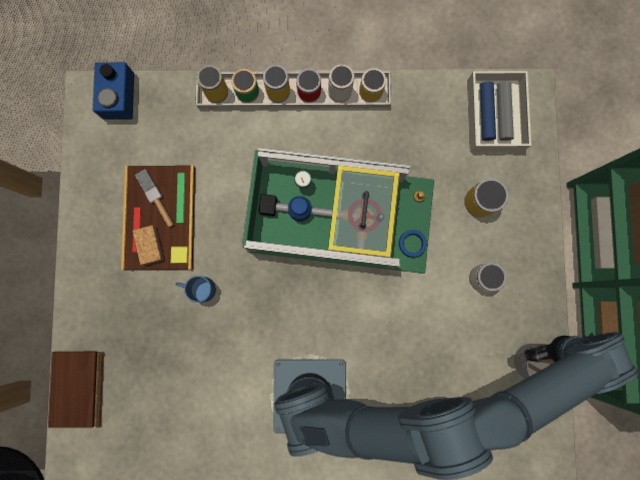

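View pics/scene0.png

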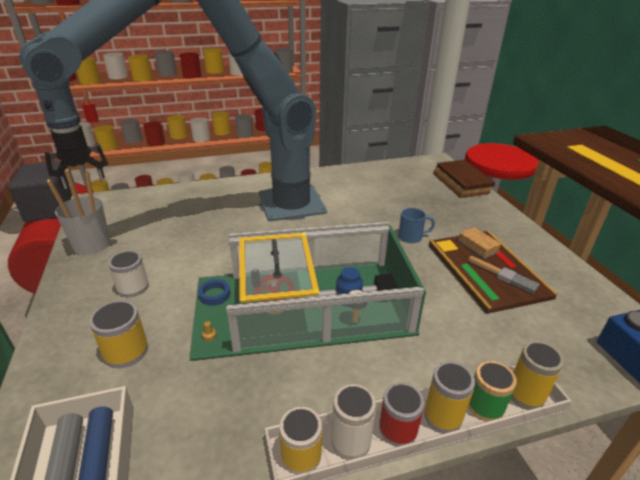

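The top view shows the bar running from (366,192) to (363,229), the guard almost shut over the red wheel at (365,215), and the station's +y pointing image-left. In the scene view the bar is at about (276,255) and the arm stands clear on the left.

```bash
python3 - <<'E'
from h import *
for cam,box in [('top',(320,155,410,265)),('scene',(225,222,330,310))]:
    im=cv2.imread(f'pics/{cam}0.png');hsv=cv2.cvtColor(im,cv2.COLOR_BGR2HSV)
    m=cv2.inRange(hsv,(20,150,120),(35,255,255));k=np.zeros_like(m);a,b,c,d=box;k[b:d,a:c]=m[b:d,a:c]
    v,u=np.nonzero(k);W=np.array([at(cam,x,y,155)[:2] for x,y in zip(u,v)],np.float32)
    print(cam,len(u),cv2.minAreaRect(W))
    r=cv2.inRange(hsv,(0,70,60),(8,255,255))|cv2.inRange(hsv,(170,70,60),(180,255,255));k[:]=0;k[b:d,a:c]=r[b:d,a:c]
    v,u=np.nonzero(k);print('red',len(u),u.min(),u.max(),v.min(),v.max())
    W=np.array([at(cam,x,y,78)[:2] for x,y in zip(u,v)],np.float32);print(cv2.minEnclosingCircle(W), cv2.minAreaRect(W))
for p in [(366,192),(363,229),(408,172),(258,150),(246,243),(398,264)]: print(p,at('top',*p,188 if p[0] in(363,366) else 154).round(1))
E
```

```text
top 1022 ((544.8245849609375, -160.02188110351562), (179.27194213867188, 248.30276489257812), 83.2147216796875)
red 263 349 380 199 230
((544.0906982421875, -168.84661865234375), 48.93528747558594) ((544.6533813476562, -168.85801696777344), (93.82537078857422, 94.89044952392578), 89.42632293701172)
scene 1288 ((552.4788818359375, -162.28070068359375), (180.0752716064453, 256.4276123046875), 82.75979614257812)
red 272 255 292 275 300
((549.5223388671875, -170.11453247070312), 50.558433532714844) ((544.5776977539062, -167.83956909179688), (92.12294006347656, 88.1484603881836), 46.40943145751953)
(366, 192) [ 592.8 -164.8  188. ]
(363, 229) [ 486.8 -154.9  188. ]
(408, 172) [ 658.  -290.9  154. ]
(258, 150) [725.7 147.5 154. ]
(246, 243) [451.5 179.5 154. ]
(398, 264) [ 389.8 -256.3  154. ]
```

```bash
python3 -m jog '[{"tz":-3},{"tx":2,"ty":-1.5,"tz":-5,"spin":1},{"tx":6,"ty":-4.4,"tz":-5,"spin":3},{"tx":10.5,"ty":-7.7,"tz":-5,"spin":6},{"tx":15,"ty":-11,"tz":-5,"spin":9},{"tx":19.5,"ty":-14.2,"tz":-5,"spin":12},{"tx":24,"ty":-17.5,"tz":-5,"spin":15},{"tx":28.5,"ty":-20.8,"tz":-4,"spin":18},{"tx":33,"ty":-24.1,"tz":-3,"spin":20},{"tx":37.5,"ty":-27.4,"tz":-2,"spin":21.6},{"tx":42,"ty":-30.7,"tz":-1,"spin":21.6},{"tx":45.5,"ty":-33.2,"tz":0,"spin":21.6},{"tx":48,"ty":-35,"tz":0,"spin":21.6},{"tx":48.7,"ty":-35.6,"tz":0,"spin":21.6},{"tx":48.75,"ty":-35.6,"tz":0,"spin":21.6}]' 8.5 40; python3 - <<'E'
from h import *
s=observe();print(s['clock'],s['tcp_pos'],s['tool_rot'].round(3).tolist(),s['qpos'].round(1))
a=capture('scene');cv2.imwrite('pics/s1.png',cv2.resize(a[150:330,170:410,::-1],None,fx=3,fy=3))
E
```

```text
0.8 [ 164.46857592 -628.83033051  231.30621202] [[0.967, 0.253, -0.0], [0.253, -0.967, 0.0], [-0.0, -0.0, -1.0]] [71.6 30.7 -0.3 88.1  0.1 61.2 -4.1]schema error: expected keys tx, ty, tz, spin
```

View pics/s1.png

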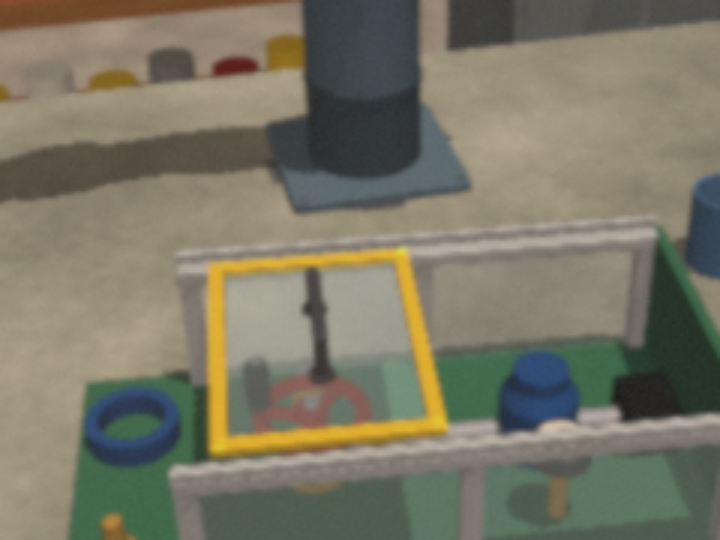

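The move was refused because every row needs all four keys, so the arm hasn't moved. The crop shows the bar at about (317,325) and the knob left of the wheel at (257,375).

```bash
python3 -m jog '[{"tx":0,"ty":0,"tz":-3,"spin":0},{"tx":2,"ty":-1.5,"tz":-5,"spin":1},{"tx":6,"ty":-4.4,"tz":-5,"spin":3},{"tx":10.5,"ty":-7.7,"tz":-5,"spin":6},{"tx":15,"ty":-11,"tz":-5,"spin":9},{"tx":19.5,"ty":-14.2,"tz":-5,"spin":12},{"tx":24,"ty":-17.5,"tz":-5,"spin":15},{"tx":28.5,"ty":-20.8,"tz":-4,"spin":18},{"tx":33,"ty":-24.1,"tz":-3,"spin":20},{"tx":37.5,"ty":-27.4,"tz":-2,"spin":21.6},{"tx":42,"ty":-30.7,"tz":-1,"spin":21.6},{"tx":45.5,"ty":-33.2,"tz":0,"spin":21.6},{"tx":48,"ty":-35,"tz":0,"spin":21.6},{"tx":48.7,"ty":-35.6,"tz":0,"spin":21.6},{"tx":48.75,"ty":-35.6,"tz":0,"spin":21.6}]' 8.5 40; python3 - <<'E'
from h import *
s=observe();print(s['clock'],s['tcp_pos'],s['tool_rot'].round(3).tolist(),s['qpos'].round(1))
a=capture('scene');cv2.imwrite('pics/s2.png',cv2.resize(a[150:330,170:410,::-1],None,fx=3,fy=3))
E
```

```text
clock: 2.72
tcp_pos: [545.8, -161.6, 231.4]
tool_rot: [[0.993, -0.121, -0.0], [-0.121, -0.993, -0.001], [-0.0, 0.001, -1.0]]
force: [-0.2, -0.7, 0.4]
opening: 0.997
grasp_force: 0.0
2.725 [ 545.75030007 -161.59892869  231.358207  ] [[0.993, -0.121, -0.0], [-0.121, -0.993, -0.001], [-0.0, 0.001, -1.0]] [ 20.1  23.3 -10.5 100.2   5.   56.9 -89.3]
```

View pics/s2.png

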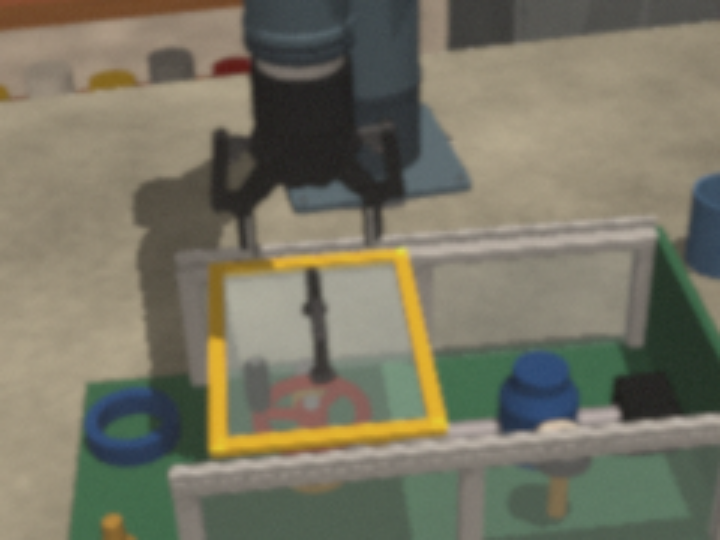

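The open fingers straddle the bar, with tips at about (248,245) and (373,245) and the bar between them at (315,320). Next I descend and grip it.

```bash
python3 -m jog '[{"tx":0,"ty":0,"tz":2,"spin":0},{"tx":0,"ty":0,"tz":4,"spin":0},{"tx":0,"ty":0,"tz":5.5,"spin":0},{"tx":0,"ty":0,"tz":6.2,"spin":0},{"tx":0,"ty":0,"tz":6.2,"spin":0}]' 8.5 40 && python3 -m jog '[{"tx":0,"ty":0,"tz":0,"spin":0},{"tx":0,"ty":0,"tz":0,"spin":0},{"tx":0,"ty":0,"tz":0,"spin":0},{"tx":0,"ty":0,"tz":0,"spin":0},{"tx":0,"ty":0,"tz":0,"spin":0},{"tx":0,"ty":0,"tz":0,"spin":0}]' 0.5 40
```

```text
clock: 3.4
tcp_pos: [545.7, -161.4, 169.2]
tool_rot: [[0.993, -0.121, -0.001], [-0.121, -0.993, -0.0], [-0.001, 0.0, -1.0]]
force: [0.7, -0.5, 0.2]
opening: 0.996
grasp_force: 0.0
clock: 4.15
tcp_pos: [546.1, -161.0, 169.5]
tool_rot: [[0.993, -0.121, 0.0], [-0.121, -0.993, 0.0], [0.0, -0.0, -1.0]]
force: [-1.2, -0.2, 2.9]
opening: 0.128
grasp_force: 38.9
```

```bash
python3 -m jog '[{"tx":0,"ty":-0.5,"tz":0,"spin":0},{"tx":0,"ty":-1.5,"tz":0,"spin":0},{"tx":0,"ty":-3,"tz":0,"spin":0},{"tx":0,"ty":-5,"tz":0,"spin":0},{"tx":0,"ty":-7,"tz":0,"spin":0},{"tx":0,"ty":-9,"tz":0,"spin":0},{"tx":0,"ty":-11,"tz":0,"spin":0},{"tx":0,"ty":-13,"tz":0,"spin":0},{"tx":0,"ty":-15,"tz":0,"spin":0},{"tx":0,"ty":-17,"tz":0,"spin":0},{"tx":0,"ty":-18.5,"tz":0,"spin":0},{"tx":0,"ty":-19.5,"tz":0,"spin":0},{"tx":0,"ty":-20,"tz":0,"spin":0},{"tx":0,"ty":-20,"tz":0,"spin":0}]'; python3 -m jog '[{"tx":0,"ty":-0.3,"tz":0,"spin":0},{"tx":0,"ty":-0.6,"tz":0,"spin":0},{"tx":0,"ty":-0.6,"tz":0,"spin":0}]'; python3 -m jog '[{"tx":0,"ty":-0.3,"tz":0,"spin":0},{"tx":0,"ty":-0.5,"tz":0,"spin":0},{"tx":0,"ty":-0.5,"tz":0,"spin":0}]'
```

```text
clock: 5.9
tcp_pos: [570.8, 38.5, 169.5]
tool_rot: [[0.993, -0.121, 0.001], [-0.121, -0.993, 0.001], [0.001, -0.002, -1.0]]
force: [4.9, 1.5, 2.8]
opening: 0.127
grasp_force: 39.2
clock: 6.28
tcp_pos: [571.4, 42.8, 169.5]
tool_rot: [[0.993, -0.122, 0.001], [-0.122, -0.993, -0.0], [0.001, 0.0, -1.0]]
force: [4.1, -2.3, 4.1]
opening: 0.124
grasp_force: 39.3
clock: 6.65
tcp_pos: [571.9, 47.6, 169.5]
tool_rot: [[0.993, -0.122, 0.001], [-0.122, -0.993, -0.001], [0.001, 0.0, -1.0]]
force: [5.2, -2.7, 3.5]
opening: 0.122
grasp_force: 39.3
```

```bash
python3 -m jog '[{"tx":0,"ty":-0.2,"tz":0,"spin":0},{"tx":0,"ty":-0.4,"tz":0,"spin":0},{"tx":0,"ty":-0.4,"tz":0,"spin":0}]'; python3 -m jog '[{"tx":0,"ty":-0.2,"tz":0,"spin":0},{"tx":0,"ty":-0.3,"tz":0,"spin":0},{"tx":0,"ty":-0.3,"tz":0,"spin":0}]'
```

```text
clock: 7.02
tcp_pos: [572.1, 48.9, 169.5]
tool_rot: [[0.992, -0.124, -0.0], [-0.124, -0.992, -0.004], [0.0, 0.004, -1.0]]
force: [3.0, -7.6, 7.1]
opening: 0.12
grasp_force: 39.6
clock: 7.4
tcp_pos: [572.1, 48.9, 169.5]
tool_rot: [[0.992, -0.126, -0.002], [-0.126, -0.992, -0.007], [-0.001, 0.007, -1.0]]
force: [0.7, -13.6, 9.8]
opening: 0.126
grasp_force: 40.0
```

```bash
python3 -m jog '[{"tx":0,"ty":0.5,"tz":0,"spin":0},{"tx":0,"ty":0.7,"tz":0,"spin":0},{"tx":0,"ty":0.7,"tz":0,"spin":0},{"tx":0,"ty":0.7,"tz":0,"spin":0},{"tx":0,"ty":0.7,"tz":-2,"spin":0},{"tx":0,"ty":0.7,"tz":-5,"spin":0},{"tx":0,"ty":0.7,"tz":-7,"spin":0},{"tx":0,"ty":0.7,"tz":-7,"spin":0}]' 8.5; python3 - <<'E'
from h import *
s=observe();print(s['tcp_pos'],s['tool_rot'].round(4).tolist(),s['qpos'].round(1))
for cam in ['scene','top']:
    im=capture(cam);cv2.imwrite(f'pics/{cam}3.png',im[:,:,::-1])
    for l in ['crank_knob','guard','air_valve']:
        for r in silhouettes(cam,l)[:2]:
            v,u=np.nonzero(r['mask']);print(cam,l,r['p'],r['bbox'],u.mean(),v.mean(),at(cam,u.mean(),v.mean(),105).round(1))
a=cv2.imread('pics/scene3.png')[190:340,190:410];b=cv2.imread('pics/top3.png')[140:290,230:450]
cv2.imwrite('pics/c3.png',cv2.resize(np.vstack([a,b]),None,fx=2,fy=2,interpolation=cv2.INTER_CUBIC))
E
```

```text
clock: 8.4
tcp_pos: [572.4, 48.9, 240.6]
tool_rot: [[0.993, -0.12, 0.003], [-0.12, -0.993, 0.001], [0.003, -0.001, -1.0]]
force: [-0.1, 0.5, 0.4]
opening: 0.995
grasp_force: 0.0
[572.40242879  48.94718406 240.57215305] [[0.9927, -0.1204, 0.0029], [-0.1204, -0.9927, 0.0006], [0.0028, -0.0009, -1.0]] [   0.7   23.4  -13.1   98.9    6.1   58.2 -111.5]
scene guard 0.66 [315.5, 223.2, 88.1, 72.3] 359.3609644087256 260.3802525832377 [533.1  67.2 105. ]
scene guard 0.54 [197.7, 275.2, 31.6, 29.6] 212.8366247755835 291.491921005386 [ 557.6 -322.1  105. ]
scene air_valve 0.58 [251.2, 268.7, 42.0, 34.7] 269.9075829383886 285.80331753554503 [ 573.2 -183.9  105. ]
top crank_knob 0.45 [376.7, 216.2, 5.1, 7.0] 379.6078431372549 217.7843137254902 [ 530.5 -211.4  105. ]
top crank_knob 0.17 [473.0, 264.4, 34.7, 29.7] 487.47470398277716 276.8094725511302 [ 354.4 -524.8  105. ]
top guard 0.81 [257.3, 161.0, 70.1, 82.7] 290.25817923186344 203.83997155049786 [573.5  54.7 105. ]
top air_valve 0.69 [348.9, 198.8, 35.8, 31.7] 365.10996563573883 215.29553264604812 [ 538.1 -168.4  105. ]
```

View pics/c3.png

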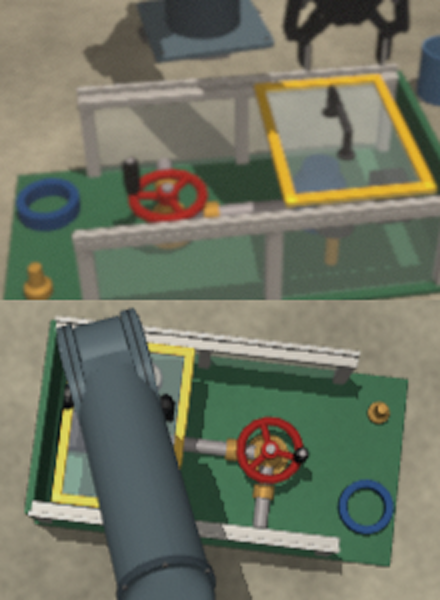

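The guard is fully open and the wheel is clear. The knob's top is at top-camera pixel (380,217), about 75° past its closed position. With one whole turn added that gives about 7.6 rad, the only value in the 2.5–8.5 range.

```bash
python3 -m jog '[{"tx":0,"ty":1.5,"tz":0,"spin":0},{"tx":-0.2,"ty":4.5,"tz":0,"spin":0},{"tx":-0.4,"ty":9,"tz":0,"spin":0},{"tx":-0.7,"ty":13.5,"tz":0,"spin":0},{"tx":-0.9,"ty":18,"tz":0,"spin":0},{"tx":-1.1,"ty":22,"tz":0,"spin":0},{"tx":-1.3,"ty":25,"tz":0,"spin":0},{"tx":-1.3,"ty":26.3,"tz":2,"spin":0},{"tx":-1.3,"ty":26.3,"tz":5,"spin":0},{"tx":-1.3,"ty":26.3,"tz":7,"spin":0},{"tx":-1.3,"ty":26.3,"tz":7,"spin":0}]' 8.5; python3 - <<'E'
from h import *
s=observe();print(s['tcp_pos'],s['tool_rot'].round(4).tolist(),s['qpos'].round(1))
a=capture('scene');capture('top')
cv2.imwrite('pics/s4.png',cv2.resize(a[190:320,190:350,::-1],None,fx=4,fy=4,interpolation=cv2.INTER_CUBIC))
E
```

```text
clock: 10.18
tcp_pos: [525.1, -211.8, 167.9]
tool_rot: [[0.993, -0.122, -0.003], [-0.122, -0.993, 0.001], [-0.003, -0.0, -1.0]]
force: [-0.6, 0.1, 1.2]
opening: 0.999
grasp_force: 0.0
[ 525.09765842 -211.77422989  167.90898344] [[0.9926, -0.1218, -0.0034], [-0.1218, -0.9926, 0.0007], [-0.0034, -0.0002, -1.0]] [ 23.2  27.4  -7.6 103.7   4.6  49.4 -83.6]
```

View pics/s4.png

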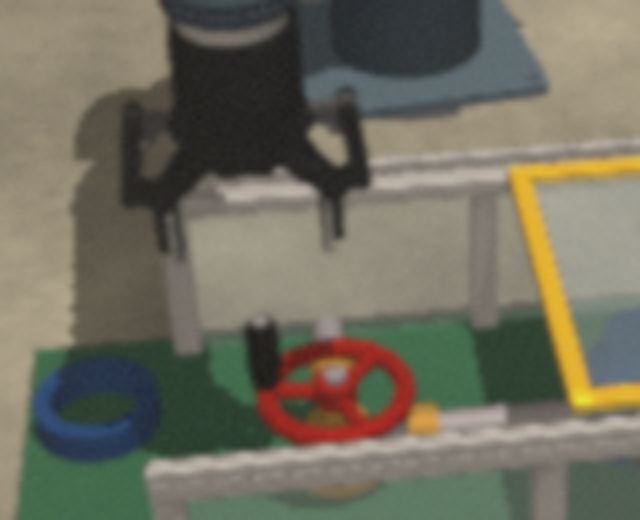

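The fingers straddle the knob: it is at crop (262,355), with the finger tips at (170,250) and (333,240).

```bash
python3 - <<'E'
from h import *
print(at('scene',255.5,278.7,105),at('scene',255.5,271,129),at('top',380,217,129),proj('scene',(528,-210.8,105)))
E
python3 -m jog '[{"tx":0.3,"ty":-0.1,"tz":2,"spin":0},{"tx":0.3,"ty":-0.1,"tz":4,"spin":0},{"tx":0.3,"ty":-0.1,"tz":6,"spin":0},{"tx":0.3,"ty":-0.1,"tz":7.5,"spin":0},{"tx":0.3,"ty":-0.1,"tz":7.9,"spin":0},{"tx":0.3,"ty":-0.1,"tz":7.9,"spin":0}]'
```

```text
[ 536.41696489 -214.038987    105.        ] [ 535.71634184 -212.15254517  129.        ] [ 529.35470499 -209.91498402  129.        ] (np.float64(256.2436493340809), np.float64(276.4516122255826))
clock: 11.02
tcp_pos: [530.3, -210.7, 90.7]
tool_rot: [[0.993, -0.121, 0.001], [-0.121, -0.993, -0.0], [0.001, 0.0, -1.0]]
force: [0.3, 0.6, -1.0]
opening: 0.996
grasp_force: 0.0
```

```bash
python3 -m jog '[{"tx":0,"ty":0,"tz":0,"spin":0},{"tx":0,"ty":0,"tz":0,"spin":0},{"tx":0,"ty":0,"tz":0,"spin":0},{"tx":0,"ty":0,"tz":0,"spin":0},{"tx":0,"ty":0,"tz":0,"spin":0},{"tx":0,"ty":0,"tz":0,"spin":0}]' 1.5 60; python3 - <<'E'
import numpy as np
from cell import observe
s=observe();p=s['tcp_pos'][:2];R=s['tool_rot'];print(p)
c=np.array([544.7,-169.]);d=p-c;a0=np.arctan2(d[1],d[0]);print(np.hypot(*d),np.degrees(a0)+7.06)
# clockwise circle offsets from present point, in tool axes (cm), 18 deg per row
for n,sg in (('cw',-1),):
  for k in range(1,21):
    a=a0+sg*np.radians(18*k);w=45*np.array([np.cos(a)-np.cos(a0),np.sin(a)-np.sin(a0)])
    print(k,(R[:2,:2].T@w/10).round(2))
E
```

```text
clock: 11.78
tcp_pos: [530.0, -212.1, 90.9]
tool_rot: [[0.993, -0.122, 0.001], [-0.122, -0.993, -0.002], [0.001, 0.002, -1.0]]
force: [-0.8, -5.5, 5.9]
opening: 0.234
grasp_force: 58.8
[ 530.0060116  -212.14692652]
45.580374761803384 -101.74663581663444
1 [-1.32 -0.5 ]
2 [-2.41 -1.38]
3 [-3.18 -2.56]
4 [-3.55 -3.92]
5 [-3.48 -5.32]
6 [-2.99 -6.64]
7 [-2.1  -7.74]
8 [-0.92 -8.51]
9 [ 0.43 -8.88]
10 [ 1.84 -8.81]
11 [ 3.16 -8.31]
12 [ 4.25 -7.43]
13 [ 5.02 -6.25]
14 [ 5.39 -4.89]
15 [ 5.32 -3.48]
16 [ 4.83 -2.17]
17 [ 3.94 -1.07]
18 [ 2.76 -0.3 ]
19 [1.41 0.07]
20 [0. 0.]
```

```bash
python3 -m jog '[{"tx":-1.32,"ty":-0.5,"tz":0,"spin":0},{"tx":-2.41,"ty":-1.38,"tz":0,"spin":0},{"tx":-3.18,"ty":-2.56,"tz":0,"spin":0},{"tx":-3.55,"ty":-3.92,"tz":0,"spin":0},{"tx":-3.48,"ty":-5.32,"tz":0,"spin":0},{"tx":-3.48,"ty":-5.32,"tz":0,"spin":0}]'; python3 - <<'E'
import numpy as np
from cell import observe
s=observe();d=s['tcp_pos'][:2]-np.array([544.7,-169.]);print(np.hypot(*d),np.degrees(np.arctan2(d[1],d[0]))+7.06)
E
```

```text
clock: 12.52
tcp_pos: [501.7, -151.2, 90.8]
tool_rot: [[0.993, -0.119, -0.001], [-0.119, -0.993, 0.002], [-0.001, -0.002, -1.0]]
force: [-4.4, 3.3, 10.2]
opening: 0.239
grasp_force: 61.0
46.549845816654795 164.5924126481288
```

```bash
python3 -m jog '[{"tx":0.49,"ty":-1.32,"tz":0,"spin":0},{"tx":1.38,"ty":-2.42,"tz":0,"spin":0},{"tx":2.56,"ty":-3.19,"tz":0,"spin":0},{"tx":3.91,"ty":-3.56,"tz":0,"spin":0},{"tx":5.32,"ty":-3.49,"tz":0,"spin":0},{"tx":6.64,"ty":-2.99,"tz":0,"spin":0},{"tx":7.73,"ty":-2.11,"tz":0,"spin":0},{"tx":8.5,"ty":-0.93,"tz":0,"spin":0},{"tx":8.87,"ty":0.43,"tz":0,"spin":0},{"tx":8.8,"ty":1.84,"tz":0,"spin":0},{"tx":8.31,"ty":3.15,"tz":0,"spin":0},{"tx":7.42,"ty":4.25,"tz":0,"spin":0},{"tx":6.24,"ty":5.02,"tz":0,"spin":0},{"tx":4.89,"ty":5.39,"tz":0,"spin":0},{"tx":3.48,"ty":5.32,"tz":0,"spin":0},{"tx":2.16,"ty":4.82,"tz":0,"spin":0},{"tx":1.07,"ty":3.94,"tz":0,"spin":0},{"tx":0.3,"ty":2.76,"tz":0,"spin":0},{"tx":0.3,"ty":2.76,"tz":0,"spin":0}]'; python3 - <<'E'
import numpy as np
from cell import observe
s=observe();d=s['tcp_pos'][:2]-np.array([544.7,-169.]);print(np.hypot(*d),np.degrees(np.arctan2(d[1],d[0]))+7.06)
E
```

```text
clock: 14.9
tcp_pos: [499.3, -180.2, 90.8]
tool_rot: [[0.993, -0.12, -0.003], [-0.12, -0.993, 0.001], [-0.003, -0.0, -1.0]]
force: [-3.5, 2.8, 13.9]
opening: 0.239
grasp_force: 61.4
46.80702112190279 -159.08228352445866
```

```bash
python3 -m jog '[{"tx":-0.25,"ty":-0.7,"tz":0,"spin":0},{"tx":-0.37,"ty":-1.36,"tz":0,"spin":0},{"tx":-0.37,"ty":-1.8,"tz":0,"spin":0},{"tx":-0.37,"ty":-2.1,"tz":0,"spin":0},{"tx":-0.37,"ty":-2.1,"tz":0,"spin":0}]'; python3 - <<'E'
import numpy as np
from cell import observe
s=observe();d=s['tcp_pos'][:2]-np.array([544.7,-169.]);print(np.hypot(*d),np.degrees(np.arctan2(d[1],d[0]))+7.06)
E
```

```text
clock: 15.52
tcp_pos: [498.2, -163.4, 90.8]
tool_rot: [[0.992, -0.124, -0.002], [-0.124, -0.992, -0.004], [-0.002, 0.004, -1.0]]
force: [-2.7, -8.4, 10.9]
opening: 0.239
grasp_force: 61.1
46.80916776256634 180.18205490166392
```

```bash
python3 -m jog '[{"tx":0,"ty":-0.2,"tz":0,"spin":0},{"tx":0,"ty":-0.3,"tz":0,"spin":0},{"tx":0,"ty":-0.3,"tz":0,"spin":0},{"tx":0,"ty":-0.3,"tz":0,"spin":0}]'; python3 - <<'E'
import numpy as np
from cell import observe
s=observe();p=s['tcp_pos'][:2];d=p-np.array([544.7,-169.]);print(np.hypot(*d),np.degrees(np.arctan2(d[1],d[0]))+7.06)
E
```

```text
clock: 16.02
tcp_pos: [498.2, -163.2, 90.8]
tool_rot: [[0.992, -0.126, -0.002], [-0.126, -0.992, -0.007], [-0.001, 0.007, -1.0]]
force: [-3.2, -15.6, 9.6]
opening: 0.238
grasp_force: 61.0
46.80980705286282 179.95452643212317
```

Pushing harder doesn't move it past 180°, so the valve is on its stop. Now I back it off two turns.

```bash
cat > ang.py <<'E'
import numpy as np
from cell import observe
s=observe();d=s['tcp_pos'][:2]-np.array([544.7,-169.]);print(np.hypot(*d),np.degrees(np.arctan2(d[1],d[0]))+7.06)
E
python3 -m jog '[{"tx":0.22,"ty":2.19,"tz":0,"spin":0},{"tx":0.86,"ty":3.45,"tz":0,"spin":0},{"tx":1.85,"ty":4.44,"tz":0,"spin":0},{"tx":3.11,"ty":5.08,"tz":0,"spin":0},{"tx":4.5,"ty":5.3,"tz":0,"spin":0},{"tx":5.89,"ty":5.08,"tz":0,"spin":0},{"tx":7.15,"ty":4.44,"tz":0,"spin":0},{"tx":8.14,"ty":3.45,"tz":0,"spin":0},{"tx":8.78,"ty":2.19,"tz":0,"spin":0},{"tx":9,"ty":0.8,"tz":0,"spin":0},{"tx":8.78,"ty":-0.59,"tz":0,"spin":0},{"tx":8.14,"ty":-1.85,"tz":0,"spin":0},{"tx":7.15,"ty":-2.84,"tz":0,"spin":0},{"tx":5.89,"ty":-3.48,"tz":0,"spin":0},{"tx":4.5,"ty":-3.7,"tz":0,"spin":0},{"tx":3.11,"ty":-3.48,"tz":0,"spin":0},{"tx":1.85,"ty":-2.84,"tz":0,"spin":0},{"tx":0.86,"ty":-1.85,"tz":0,"spin":0},{"tx":0.22,"ty":-0.59,"tz":0,"spin":0},{"tx":0,"ty":0.8,"tz":0,"spin":0}]'; python3 ang.py
```

```text
clock: 18.52
tcp_pos: [498.2, -163.0, 90.8]
tool_rot: [[0.993, -0.119, -0.002], [-0.119, -0.993, 0.002], [-0.002, -0.002, -1.0]]
force: [1.6, 3.4, 11.1]
opening: 0.24
grasp_force: 61.2
46.876953664033216 179.73048227908868
```

```bash
python3 -m jog '[{"tx":0.22,"ty":1.39,"tz":0,"spin":0},{"tx":0.86,"ty":2.65,"tz":0,"spin":0},{"tx":1.85,"ty":3.64,"tz":0,"spin":0},{"tx":3.11,"ty":4.28,"tz":0,"spin":0},{"tx":4.5,"ty":4.5,"tz":0,"spin":0},{"tx":5.89,"ty":4.28,"tz":0,"spin":0},{"tx":7.15,"ty":3.64,"tz":0,"spin":0},{"tx":8.14,"ty":2.65,"tz":0,"spin":0},{"tx":8.78,"ty":1.39,"tz":0,"spin":0},{"tx":9,"ty":0,"tz":0,"spin":0},{"tx":8.78,"ty":-1.39,"tz":0,"spin":0},{"tx":8.14,"ty":-2.65,"tz":0,"spin":0},{"tx":7.15,"ty":-3.64,"tz":0,"spin":0},{"tx":5.89,"ty":-4.28,"tz":0,"spin":0},{"tx":4.5,"ty":-4.5,"tz":0,"spin":0},{"tx":3.11,"ty":-4.28,"tz":0,"spin":0},{"tx":1.85,"ty":-3.64,"tz":0,"spin":0},{"tx":0.86,"ty":-2.65,"tz":0,"spin":0},{"tx":0.22,"ty":-1.39,"tz":0,"spin":0},{"tx":0,"ty":0,"tz":0,"spin":0}]'; python3 -m jog '[{"tx":0,"ty":0,"tz":0,"spin":0},{"tx":0,"ty":0,"tz":0,"spin":0},{"tx":0,"ty":0,"tz":0,"spin":0},{"tx":0,"ty":0,"tz":0,"spin":0}]'; python3 ang.py; python3 - <<'E'
from h import *
for c in ['scene','top']:
    cv2.imwrite(f'pics/{c}5.png',capture(c)[:,:,::-1])
a=cv2.imread('pics/scene5.png')[170:340,170:450];b=cv2.imread('pics/top5.png')[140:290,220:500]
cv2.imwrite('pics/c5.png',cv2.resize(np.vstack([a,b]),None,fx=1.8,fy=1.8))
E
```

```text
clock: 21.02
tcp_pos: [498.2, -163.0, 90.8]
tool_rot: [[0.993, -0.119, -0.002], [-0.119, -0.993, 0.002], [-0.002, -0.002, -1.0]]
force: [2.2, 4.0, 10.2]
opening: 0.237
grasp_force: 61.2
clock: 21.52
tcp_pos: [498.0, -165.7, 90.8]
tool_rot: [[0.993, -0.122, -0.002], [-0.122, -0.993, -0.001], [-0.002, 0.001, -1.0]]
force: [-1.7, -3.1, 11.7]
opening: 0.241
grasp_force: 61.3
46.818547718661556 183.07202365893494
```

View pics/c5.png

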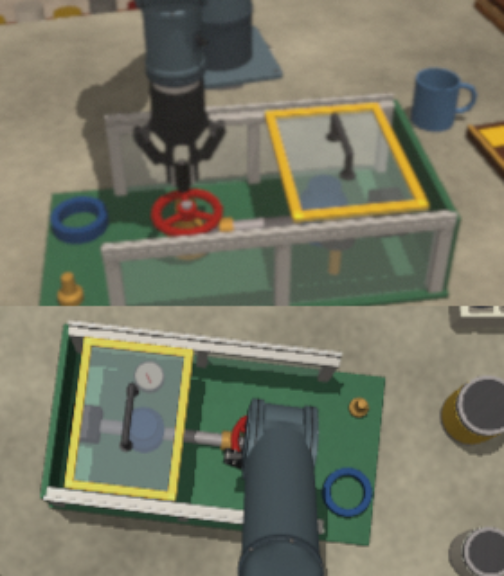

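The knob is gripped at the station's -x side, about 0.05 rad past two turns. The guard is still open and the loose things on the ledge look untouched. I'm handing in.

```bash
python3 -c "
from cell import *
print(sign_off())"
```

```text
the job is handed in; nothing more can be done
None
```

The job is handed in: guard fully open, valve closed on its stop and then backed off two turns (about 0.05 rad over by the arm's position), knob still gripped at about 61 N; sign_off returned no verdict.

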